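# Unlock the tile-checking tray and run it out

### The job

Free the tray that carries the black glazed square: pull the sprung wooden peg straight out of its leaning brass bayonet socket to its stop, turn it clockwise as far as it goes and let go, so that it stays parked out by itself. Then slide the tray by its brass post all the way to its far stop, out from under the gauge arm, with the black square still lying flat in it. Leave the other tiles and tools on the bench where they are, and end with the gripper off everything.

Things in the scene. Friction and masses are not known exactly. Their poses are not given: they have to be found in the camera images.
- jig: Green checking jig fixed to the bench: base plate 12 mm thick spanning x -100..125, y -150..150 mm in its frame; origin on the bench, z up, +y the way the tray runs out (away from the robot). Its -x faces the robot's left; there stands the peg, which points up along (-0.574, 0, 0.819) in this frame. Two green cheeks flank the socket, 59 mm over their outsides, tops at z 70.
- peg_grip (a point): Centre of the wooden peg handle, on the peg's axis, 37 mm outside the socket's mouth when home; moves and turns with the peg. Its z points outwards along the peg (35 degrees from vertical, to the robot's left). Handle: rounded block 30 mm along this point's x, 18 mm thick along its y (grip these flats), 50 mm long along z; 12 mm of stem between handle and mouth.
- peg_pull (a joint): How far the sprung peg is pulled out along its leaning axis: 0 home, 0.026 m at its stop. The spring draws it back with 5.4 N at 0 and 10 N at the stop. Below 0.020 its 26 mm cross pin sits in the socket's slot and it cannot turn; beyond about 0.015 its steel nose is clear of the tray. Turned and let go, it rests with the pin on the rim at 0.020.
- peg_turn (a joint): Turn of the peg about its axis, positive clockwise as seen from the handle's end looking into the socket: 0 in the slot, 1.05 rad (60 degrees) at its end stop. It can turn only while pulled out beyond 0.020 m. Light friction, 0.02 N m.
- tray (a joint): How far the tray has run out along the jig's +y: 0 stowed and locked by the peg's nose, 0.12 m at its far stop (a small brass bar at the end of the rails). Stays where it is left; friction about 2.5 N.
- tray_post (a point): Grip point on the upright round brass post at the tray's +y end: 16 mm diameter, from 32 to 84 mm above the bench, this point on its axis 70 mm above the bench. Moves with the tray; axes as the jig's (y: the way the tray runs out). Stowed it is at (45, 5, 70) mm in the jig's frame.
- tray_seat (a point): Centre of the upper face of the wooden tray's floor, 28 mm above the bench; the tray is 110 (x) x 120 (y) mm outside, 5 mm walls whose tops are 8 mm above the floor. Axes as the jig's; moves with the tray.
- black_square: Loose black glazed square tile, 50 x 50 x 10 mm, lying in the tray. Origin at the centre of its underside.
- octagon_a: Ivory octagonal tile, 56 mm across the corners, 9 mm thick, loose on the jig's plate. Origin under its centre. Leave alone.
- octagon_b: Ivory octagonal tile, 56 mm across the corners, 9 mm thick, on the bench. Origin under its centre. Leave alone.
- green_square: Green glazed square tile, 50 x 50 x 10 mm, on the bench. Origin under its centre. Leave alone.
- hammer: Horn-handled tapping hammer, 220 mm long, lying along its own x axis. Leave alone.
- rule: Blue glazed clay rule with worn edges, 220 x 30 x 8 mm, long along its own x, lying beyond the jig. Origin under its centre. Leave alone.
- socket_mouth (a point): Centre of the mouth of the brass bayonet socket, at (-50, -70, 78) mm in the jig's frame. The socket is a 30 mm square brass block with a 7 mm slot across its mouth; it leans 35 degrees from vertical towards the robot's left. Axes of this point are those of the jig.
- gauge_arm (a point): Middle of the top of the fixed brass gauge arm, at (68, -70, 87) mm in the jig's frame: a bar 110 mm along x, 16 mm wide, 10 mm high, overhanging the stowed tray from a post at x 114 mm.

How it is judged:
On the way, in this order (a step that is already met when the one before it is completed fails the run):
1. the peg is pulled out to its stop (at least 23.5 of 26 mm), the tray not yet moved (value of joint peg_pull above 0.0235 m and value of joint tray below 0.01 m), for 0.1 s.
2. the peg is turned clockwise (over 0.8 rad), stays out (over 17 mm) and the fingers have let go, the tray not yet moved (value of joint peg_pull above 0.017 m and value of joint peg_turn above 0.8 rad and contact force between the fingers and jig below 0.5 N and value of joint tray below 0.01 m), for 0.3 s.
At the end, for the whole second after the job is handed in: The peg is parked: out more than 17 mm and turned more than 0.8 rad, untouched. The tray is out more than 112 of 120 mm and at rest. The black square lies flat (within 0.12 rad) on the tray's floor, inside its walls (value of joint peg_pull above 0.017 m and value of joint peg_turn above 0.8 rad and value of joint tray above 0.112 m and velocity of joint tray between -0.01 and 0.01 m/s and linear speed of black_square below 0.02 m/s and contact force between the fingers and jig below 0.5 N and x of black_square in the frame of tray_seat between -0.05 and 0.05 m and y of black_square in the frame of tray_seat between -0.055 and 0.055 m and z of black_square in the frame of tray_seat below 0.006 m and angle between black_square's own z axis and vertical below 0.12 rad).
It fails at once if an octagon, the green square, the hammer or the rule is shifted more than 20 mm (distance of any of octagon_a, octagon_b, green_square, hammer, rule from where it was at the start of the episode above 0.02 m).
It fails at once if the black square comes out of the tray (z of black_square in the frame of tray_seat above 0.03 m or z of black_square in the frame of tray_seat below -0.01 m).
It also fails if it takes over 48 s, if anything falls off the work surface, if the arm or the gripper's body presses on something with over 40 N, if the wrist force passes 120 N, or if a joint passes its speed limit or range.

### The arm

A 7-joint arm with a two-finger parallel gripper is mounted at the origin on the work surface. World frame = base frame: x ahead of the robot, y to its left, z up, the work surface at z = 0. Lengths are in m, angles in rad, forces in N, time in s.
With the tool pointing down it reaches from about 0.4 to 0.85 m from the base axis. Payload 4.5 kg.
Tool frame: the origin (TCP) lies on the mounting face of the last link; the fingertips stand 166 mm ahead of it and the grasp point (between the pads) lies 147 mm ahead of it; y points along the fingers, z is the direction in which the jaws open and shut, and the axes are right-handed (so a half turn about y gives the same grasp; the last joint's range is limited). The gripper opens to 88 mm and grips with 3 to 60 N. Pads are 18 mm wide; open, the fingers measure 123 mm over their backs; the gripper's body (75 mm by 187 mm) begins 45 mm behind the grasp point.
Start: joints at [-1.106, 0.689, -0.195, 1.565, 0.157, 0.902, -0.215], TCP at [0.261, 0.568, 0.405] pointing down, gripper open.
Joint ranges: [-3.01, 3.01], [-0.46, 2.08], [-1.47, 1.51], [0.13, 2.56], [-1, 4.14], [0.04, 2.09], [-2.66, 2.66]. Speed limits (rad/s): [2.57, 2.57, 3.14, 3.14, 3.14, 3.14, 3.14].

### API

Orientations are given as a unit quaternion [x, y, z, w].
In Python, from plant import r gives the robot as it stands.
- The arm moves only by the tool arm_command, never from a script. Its argument "deltas" is a list of rows, each an object of numbers: "dx", "dy", "dz": the shift along the tool's x, y, z each as a share of 1000 mm, from -1 to 1; "wx", "wy", "wz": the turn, a rotation vector about the tool's x, y, z each as a share of 45 degrees, from -1 to 1. In form: [{"dx": .., "dy": .., "dz": .., "wx": .., "wy": .., "wz": ..}, ...]. A call has exactly 5 rows; each row is the pose to reach, as a shift and turn from the pose commanded when the call began, along the tool's axes at that moment; what a row does not reach only later rows make up. A row lasts 1/10 s, in which the tool goes at most 50 mm and 8.59 degrees, less where a joint would pass 70% of its speed; a pose out of reach is approached as far as the arm can. A call with a number of a shift or a turn outside -1 to 1 is refused whole. A call with a gripper value outside its range is refused whole. "claw" is the opening, from -1 (shut) to 1 (fully open), set as the call begins (left out, the last holds). The fingers move at their own pace and stop on an object; "grip_force" is the grip in N (left out, the last holds). Time passes only in rows, so rows that repeat a pose let the fingers close, or fill a call up. It gives the time, the measured TCP pose, the force and the opening at its end, in the units of the state.
- r.get_state(): the state, without advancing time (a new reading comes with each control period).
- r.snapshot(name): name is "scene" or "top" or "wrist"; returns the picture (384x512x3 uint8, red, green, blue); there is no depth.
- r.get_calibration(name): a dict with "vertical_fov" (degrees; the focal length in pixels is half the picture's height over the tangent of half this angle, whatever the lens; pixels are square), "cx", "cy" (the principal point, pixels), "k1" (the pictures are not rectified: a ray, as slopes to the right and down, at radius r is drawn at 1 + k1 r^2 times it, then the intrinsics apply), "R" (3x3) and "t" (3): a world point X has camera coordinates R X + t. Camera axes: x right, y down, z forward; pixel columns grow to the right and rows downward; lengths in m; the calibration is good to about 2 mm. A picture is of the moment at which its call begins: read the wrist's pose just before it. get_calibration takes no time and is no camera call; for the wrist camera it gives the pose at the moment of the call.
- r.finish_job(): hands the job in, once; it reports no verdict.
The state is a dict: "clock": time; "q": joint angles; "qd": joint speeds; "joint_torque": joint torques, N m; "tool_pos": TCP position; "eef_rot": TCP orientation; "contact_force": force on the tool from outside, world axes, zero at the start; "moment": the same for the moment, N m; "opening": opening from 0.0 (shut) to 1.0 (fully open).
Only numpy, scipy, OpenCV 4.12 (cv2) and the standard library are available. Lean on these libraries where they do the work, as an engineer would, in place of code of your own. Each camera call takes 0.05 s, during which the arm holds its last target.

## Working session

There is one attempt and no reset: what is moved stays moved. The work goes in short steps, Python scripts to look and compute and a tool call to move; the robot and the scene stay as the last step left them, time stands still between calls to the robot, and variables do not carry over. Pictures are saved under pics/ and viewed, and the job is handed in when it is done.

Besides the shell and the picture viewer there is one more tool, called after "Call:" as name(argument=value, ...) on one line, values as JSON. arm_command: Moves the arm, as the interface text tells. Shift numbers are shares of 1000 mm and turn numbers shares of 45 degrees, none past 1 either way. Its arguments: {"type":"object","properties":{"deltas":{"type":"array","items":{"type":"object","properties":{"dx":{"type":"number","minimum":-1,"maximum":1},"dy":{"type":"number","minimum":-1,"maximum":1},"dz":{"type":"number","minimum":-1,"maximum":1},"wx":{"type":"number","minimum":-1,"maximum":1},"wy":{"type":"number","minimum":-1,"maximum":1},"wz":{"type":"number","minimum":-1,"maximum":1}}}},"claw":{"type":"number"},"grip_force":{"type":"number"}},"required":["deltas"]}

```bash
mkdir -p pics; ls; python3 - <<'E'
from plant import r
import cv2,json
print(r.get_state())
for n in("scene","top","wrist"):
    c=r.get_calibration(n);print(n,c)
    im=r.snapshot(n);cv2.imwrite(f"pics/{n}0.png",im[:,:,::-1])
E
```

```text
pics
{'clock': 0.0, 'q': array([-1.10619294,  0.68997216, -0.19451063,  1.56634871,  0.1573055 ,
        0.90253932, -0.21510442]), 'qd': array([-0.00094371,  0.00091607,  0.00029928,  0.00129986, -0.0014856 ,
        0.00247676, -0.00046706]), 'joint_torque': array([ 4.04910315e-04, -5.27561581e+01, -1.26667667e+00, -1.53423375e+01,
       -5.26672311e-02,  6.69958186e-03,  1.66328732e-04]), 'tool_pos': array([0.26088782, 0.56757367, 0.40391582]), 'eef_rot': array([ 0.6914287 , -0.15119819,  0.15101926, -0.69011495]), 'contact_force': array([ 0.23560227, -0.94989553, -0.53080711]), 'moment': array([ 0.02585111, -0.05010273,  0.01107323]), 'opening': 0.9972242730367705}
scene {'vertical_fov': 45.91622624014435, 'cx': 252.27865775565076, 'cy': 200.19139282270217, 'k1': -0.06376920138396223, 'R': array([[-0.54155816,  0.84065821,  0.00292101],
       [ 0.48204648,  0.31338079, -0.81818315],
       [-0.68872777, -0.4416857 , -0.57495026]]), 't': array([ 0.2861689 , -0.20486205,  1.33367789])}
top {'vertical_fov': 46.81017801499886, 'cx': 259.74253174175203, 'cy': 188.1120599829062, 'k1': 0.0338344197766878, 'R': array([[ 0.09545943, -0.99543108,  0.00211039],
       [-0.97389411, -0.09383231, -0.2067021 ],
       [ 0.20595572,  0.01767636, -0.97840165]]), 't': array([-0.03278516,  0.58712345,  0.85992323])}
wrist {'vertical_fov': 61.435193780246166, 'cx': 248.53752238778412, 'cy': 189.53503831740602, 'k1': -0.008758847725356006, 'R': array([[ 4.17250751e-01,  9.08791139e-01, -6.90769814e-04],
       [ 8.62388325e-01, -3.95705949e-01,  3.15758102e-01],
       [ 2.86684824e-01, -1.32346017e-01, -9.48839472e-01]]), 't': array([-0.62347656, -0.04327925,  0.39064369])}
```

View pics/scene0.png

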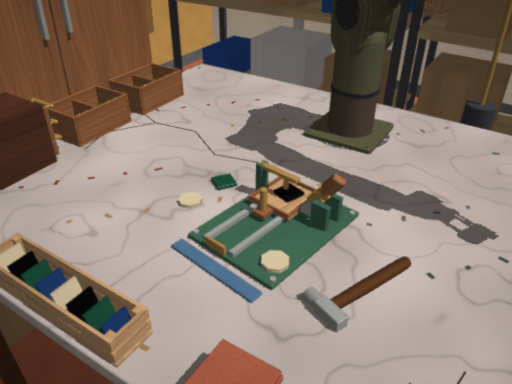

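View pics/top0.png

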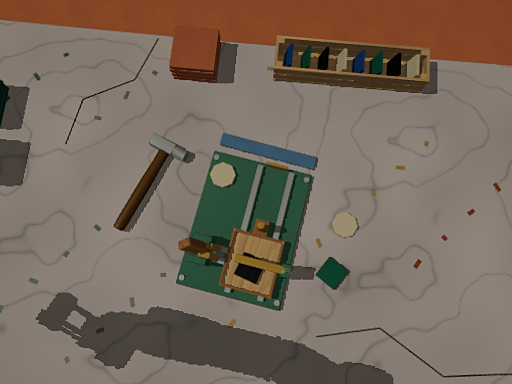

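View pics/wrist0.png

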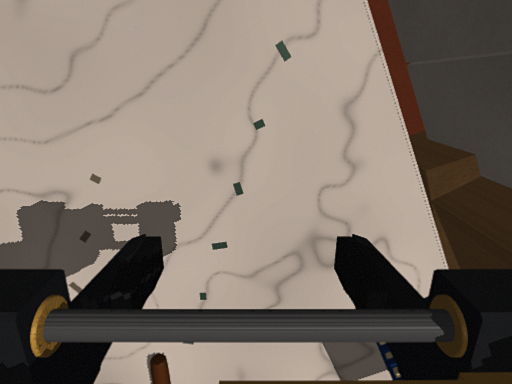

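```bash
python3 - <<'E'
import cv2
im=cv2.imread("pics/top0.png")[145:315,165:325];cv2.imwrite("pics/topc.png",cv2.resize(im,None,fx=3.5,fy=3.5,interpolation=cv2.INTER_CUBIC))
im=cv2.imread("pics/scene0.png")[150:285,180:370];cv2.imwrite("pics/scenec.png",cv2.resize(im,None,fx=4,fy=4,interpolation=cv2.INTER_CUBIC))
E
```

```text
(no output)
```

View pics/topc.png

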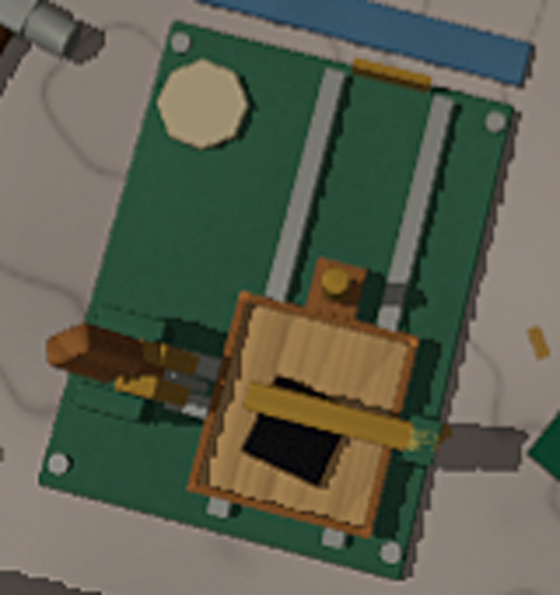

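View pics/scenec.png

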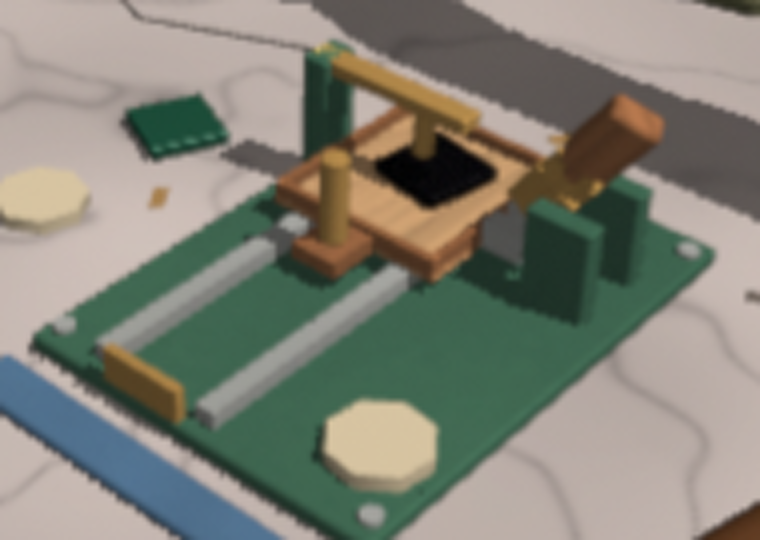

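```bash
cat >h.py <<'E'
import numpy as np
from plant import r
from scipy.optimize import least_squares
from scipy.spatial.transform import Rotation as Ro
def proj(c,P):
    p=np.atleast_2d(P)@np.array(c['R']).T+c['t'];s=p[:,:2]/p[:,2:]
    s=s*(1+c['k1']*(s**2).sum(1,keepdims=True))
    f=192/np.tan(np.radians(c['vertical_fov']/2))
    return s*f+[c['cx'],c['cy']]
def J(p,P):
    P=np.atleast_2d(P)/1000.;c,s=np.cos(p[2]),np.sin(p[2])
    return P@np.array([[c,-s,0],[s,c,0],[0,0,1]]).T+[p[0],p[1],0]
E
cat >fit.py <<'E'
from h import *
ax=np.array([-.574,0,.819]);M=np.array([-50,-70,78])
ptop=[([-100,150,12],(173,22)),([125,150,12],(515,108)),([125,-150,12],(406,578)),([-100,-150,12],(40,485)),([45,5,84],(336,280)),([13,-78,87],(246,405)),([13,-62,87],(251,383))]
psc=[([125,150,12],(33,340)),([-100,150,12],(375,537)),([-100,-150,12],(714,252)),([45,5,84],(336,155))]
A=[(r.get_calibration('top'),np.array([a for a,_ in ptop]),(np.array([b for _,b in ptop])+.5)/3.5-.5+[165,145]),
(r.get_calibration('scene'),np.array([a for a,_ in psc]),(np.array([b for _,b in psc])+.5)/4-.5+[180,150])]
f=lambda p:np.concatenate([(proj(c,J(p,P))-u).ravel() for c,P,u in A])
s=least_squares(f,[.6,0,-1.57+1.3],loss='soft_l1');print(s.x,np.degrees(s.x[2]));print(s.fun.reshape(-1,2).round(1))
for i in (0,1):
  s2=least_squares(lambda p:(proj(A[i][0],J(p,A[i][1]))-A[i][2]).ravel(),s.x);print(s2.x)
np.save('jig.npy',s.x)
p=s.x
for n,P in [('mouth',M),('grip',M+37*ax),('post',[45,5,70])]:print(n,J(p,P))
E
python3 fit.py
```

```text
[ 0.51076607  0.05912797 -1.71672093] -98.36086373675519
[[-1.  -0.6]
 [-0.2 -1.7]
 [-0.3  1.1]
 [-0.5  1. ]
 [ 0.2 -0.1]
 [-0.2  1.3]
 [ 0.4 -0.4]
 [-1.  -1.5]
 [-0.9  2.4]
 [ 0.8 -1.7]
 [-0.4  0.2]]
[ 0.51117625  0.05856491 -1.72272835]
[ 0.50984321  0.05935434 -1.71208423]
mouth [[0.4487804  0.11877507 0.078     ]]
grip [[0.45186856 0.13978735 0.108303  ]]
post [[0.5091696  0.01387919 0.07      ]]
```

```bash
cat >ov.py <<'E'
from h import *
import cv2,sys
def boxpts(p,cx,R,hs):
    import itertools
    return J(p,np.array([cx+R@(np.array(s)*hs) for s in itertools.product((-1,1),repeat=3)]))
def drawbox(im,c,p,cx,R,hs,col,f,off):
    u=((proj(c,boxpts(p,np.array(cx,float),R,np.array(hs)))-off+.5)*f-.5).round().astype(int)
    for i in range(8):
        for b in (1,2,4):
            if not i&b: cv2.line(im,tuple(map(int,u[i])),tuple(map(int,u[i|b])),col,1,cv2.LINE_AA)
def pegR(turn=0):
    z=np.array([-.574,0,.819]);y=np.array([0,1,0]);x=np.cross(y,z);R0=np.c_[x,y,z]
    return R0@Ro.from_euler('z',-turn).as_matrix()
def overlay(im,c,p,f,off,turn=0,pull=0,tray=0,h=1):
    M=np.array([-50,-70,78]);I=np.eye(3);ax=np.array([-.574,0,.819])
    d=lambda cx,R,hs,col:drawbox(im,c,p,cx,R,hs,col,f,np.array(off))
    d([12.5,0,6],I,[112.5,150,6],(0,255,0))
    d(M+ax*(37+pull),pegR(turn),[15,9,25],(0,255,255))
    if h==2:d(M+ax*(37+pull),pegR(turn),[9,15,25],(0,0,255))
    d([45,5+tray,58],I,[8,8,26],(255,0,0)); d([68,-70,82],I,[55,8,5],(255,0,255)); d([45,-70+tray,28],I,[55,60,8],(255,255,0))
E
python3 - <<'E'
from ov import *
p=np.load('jig.npy')
for n,f,o,s in(('top',4,(165,145),(150,180)),('scene',4,(180,150),(190,135))):
    im=cv2.imread(f"pics/{n}0.png")[o[1]:o[1]+s[1],o[0]:o[0]+s[0]][:140] if 0 else cv2.imread(f"pics/{n}0.png")[o[1]:o[1]+s[1],o[0]:o[0]+s[0]]
    f=3.3 if n=='top' else 4
    im=cv2.resize(im,None,fx=f,fy=f,interpolation=cv2.INTER_CUBIC)
    overlay(im,r.get_calibration(n),p,f,o,h=2);cv2.imwrite(f'pics/{n}ov.png',im)
st=r.get_state();print(Ro.from_quat(st['eef_rot']).as_matrix().round(3))
c=r.get_calibration('wrist');Rt=Ro.from_quat(st['eef_rot']).as_matrix();Rc=np.array(c['R']);print('cam in tool',Rt.T@(-Rc.T@c['t']-st['tool_pos']),(Rc@Rt).round(2))
E
```

```text
[[ 0.909 -0.001  0.418]
 [-0.418 -0.001  0.909]
 [ 0.    -1.    -0.001]]
cam in tool [-0.08254481  0.02009115 -0.00095839] [[-0.   -0.    1.  ]
 [ 0.95 -0.32 -0.  ]
 [ 0.32  0.95  0.  ]]
```

View pics/topov.png

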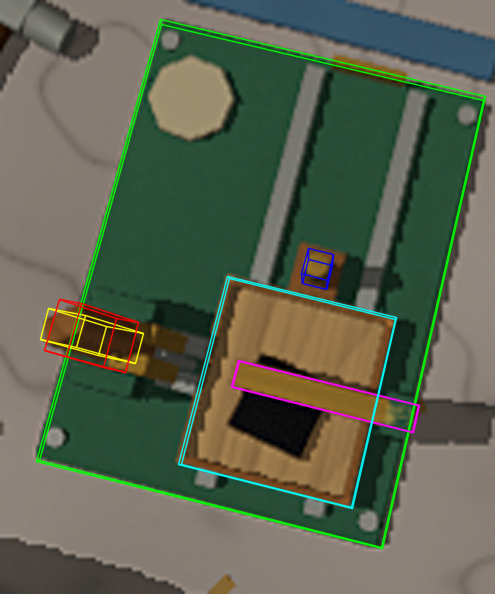

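View pics/sceneov.png

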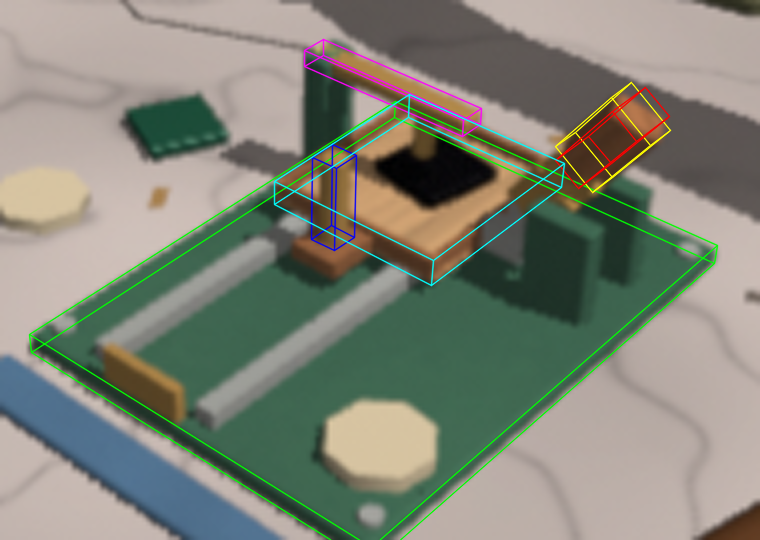

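```bash
cat >tgt.py <<'E'
from h import *
p=np.load('jig.npy')
c,s=np.cos(p[2]),np.sin(p[2]);RJ=np.array([[c,-s,0],[s,c,0],[0,0,1]])
AX=np.array([-.5736,0,.8192]);GRIP=np.array([-50,-70,78])+37*AX
def toolR_peg(turn=0):
    z=np.array([0,1.,0]);y=-AX;x=np.cross(y,z);R=RJ@np.c_[x,y,z]
    return R@Ro.from_rotvec([0,turn,0]).as_matrix()
def toolR_post(): # down, jaws along jig y
    y=np.array([0,0,-1.]);z=np.array([0,1.,0]);return RJ@np.c_[np.cross(y,z),y,z]
def delta(T,R,show=True):
    st=r.get_state();R0=Ro.from_quat(st['eef_rot']).as_matrix()
    d=R0.T@(T-st['tool_pos']);w=Ro.from_matrix(R0.T@R).as_rotvec()/np.radians(45)
    print('t',round(float(st['clock']),2),'d(m)',d.round(4),'w(share45)',w.round(4),'q',st['q'].round(2),'F',st['contact_force'].round(1),'op',round(float(st['opening']),3))
    return d,w
def peg_tcp(back,turn=0,off=(0,0,0)): # back: mm along axis from home grip
    return J(p,GRIP+AX*(back+147)+np.array(off))[0]
E
python3 - <<'E'
from tgt import *
delta(peg_tcp(100),toolR_peg())
E
```

```text
t 0.15 d(m) [ 0.3124  0.0937 -0.173 ] w(share45) [-0.4978  1.5836 -0.6651] q [-1.11  0.69 -0.19  1.57  0.16  0.9  -0.22] F [ 0.2  0.4 -0. ] op 1.002
```

Call:
arm_command(deltas=[{"dx": 0.031,"dy": 0.009,"dz": -0.017,"wx": -0.05,"wy": 0.158,"wz": -0.066},{"dx": 0.062,"dy": 0.018,"dz": -0.034,"wx": -0.1,"wy": 0.316,"wz": -0.132},{"dx": 0.093,"dy": 0.027,"dz": -0.051,"wx": -0.15,"wy": 0.474,"wz": -0.198},{"dx": 0.124,"dy": 0.036,"dz": -0.068,"wx": -0.2,"wy": 0.632,"wz": -0.264},{"dx": 0.156,"dy": 0.047,"dz": -0.086,"wx": -0.25,"wy": 0.79,"wz": -0.33}])

```text
clock: 0.65
tool_pos: [0.3673, 0.4238, 0.3576]
eef_rot: [0.688, -0.28, 0.427, -0.516]
contact_force: [0.2, 0.4, -0.2]
opening: 1.001
```

```bash
python3 - <<'E'
from tgt import *
delta(peg_tcp(100),toolR_peg())
E
```

```text
t 0.65 d(m) [0.1551 0.0951 0.0292] w(share45) [-0.2468  0.7883 -0.3335] q [-1.07  0.72  0.12  1.73  0.18  0.94 -0.59] F [ 0.2  0.4 -0.2] op 1.001
```

Call:
arm_command(deltas=[{"dx": 0.031,"dy": 0.019,"dz": 0.006,"wx": -0.049,"wy": 0.158,"wz": -0.067},{"dx": 0.062,"dy": 0.038,"dz": 0.012,"wx": -0.098,"wy": 0.315,"wz": -0.133},{"dx": 0.093,"dy": 0.057,"dz": 0.018,"wx": -0.148,"wy": 0.473,"wz": -0.2},{"dx": 0.124,"dy": 0.076,"dz": 0.024,"wx": -0.197,"wy": 0.631,"wz": -0.267},{"dx": 0.155,"dy": 0.095,"dz": 0.029,"wx": -0.247,"wy": 0.788,"wz": -0.333}], claw=0.2)

```text
clock: 1.15
tool_pos: [0.4729, 0.2806, 0.3101]
eef_rot: [0.602, -0.371, 0.649, -0.28]
contact_force: [-0.0, -0.3, -0.3]
opening: 0.608
```

```bash
python3 - <<'E'
from tgt import *
from ov import overlay
import cv2
delta(peg_tcp(100),toolR_peg())
c=r.get_calibration('wrist');im=r.snapshot('wrist')[:,:,::-1].copy();cv2.imwrite('pics/w1.png',im)
delta(peg_tcp(100),toolR_peg())
im=cv2.resize(im,None,fx=1.5,fy=1.5);cv2.imwrite('pics/w1b.png',im);overlay(im,c,p,1.5,(0,0));cv2.imwrite('pics/w1ov.png',im)
E
```

```text
t 1.15 d(m) [ 0.001  -0.0001 -0.0004] w(share45) [0.0003 0.0008 0.    ] q [-0.94  0.87  0.39  1.73  0.16  1.03 -0.87] F [-0.  -0.3 -0.3] op 0.608
t 1.2 d(m) [-0.003  -0.0039 -0.0042] w(share45) [ 0.0043 -0.0148  0.0117] q [-0.93  0.88  0.39  1.73  0.16  1.03 -0.88] F [ 3.2 -3.3 -0.6] op 0.599
```

View pics/w1ov.png

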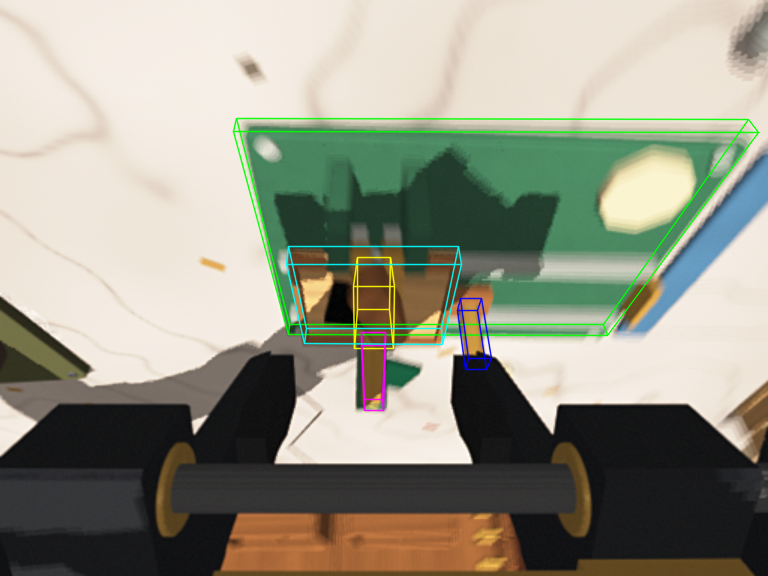

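View pics/w1b.png

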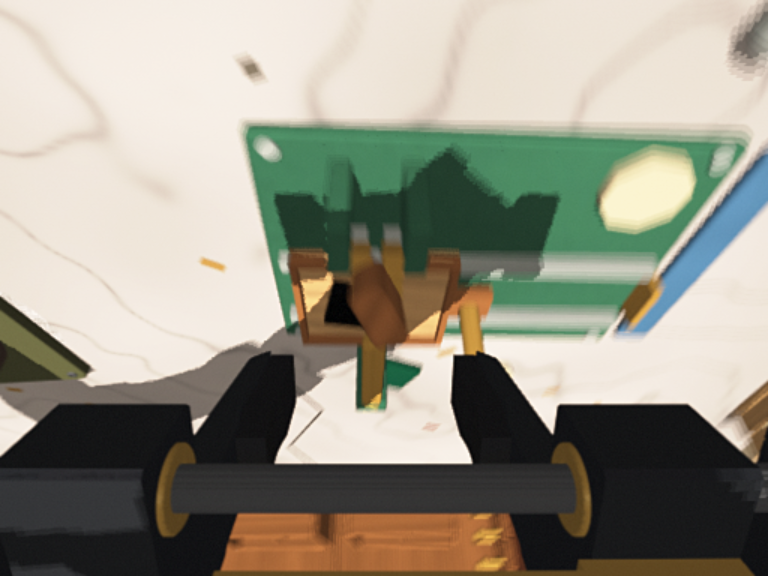

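```bash
python3 - <<'E'
from tgt import *
from ov import overlay
import cv2
for i in range(2): r.snapshot('wrist')
delta(peg_tcp(100),toolR_peg())
c=r.get_calibration('wrist');im=r.snapshot('wrist')[:,:,::-1].copy();cv2.imwrite('pics/w2.png',im)
import pickle;pickle.dump(c,open('c2.pkl','wb'))
delta(peg_tcp(100),toolR_peg())
o=(170,70);im=cv2.resize(im[70:280,170:350],None,fx=2.8,fy=2.8,interpolation=cv2.INTER_CUBIC);cv2.imwrite('pics/w2b.png',im);overlay(im,c,p,2.8,o);cv2.imwrite('pics/w2ov.png',im)
E
```

```text
t 1.3 d(m) [ 0.    -0.001 -0.001] w(share45) [0.0015 0.0017 0.0017] q [-0.94  0.87  0.39  1.73  0.16  1.03 -0.87] F [ 0.4  0.7 -0. ] op 0.604
t 1.35 d(m) [0.0013 0.0001 0.0001] w(share45) [ 0.0001  0.0061 -0.0016] q [-0.94  0.87  0.38  1.73  0.16  1.03 -0.87] F [-0.6  0.4  0.5] op 0.602
```

View pics/w2b.png

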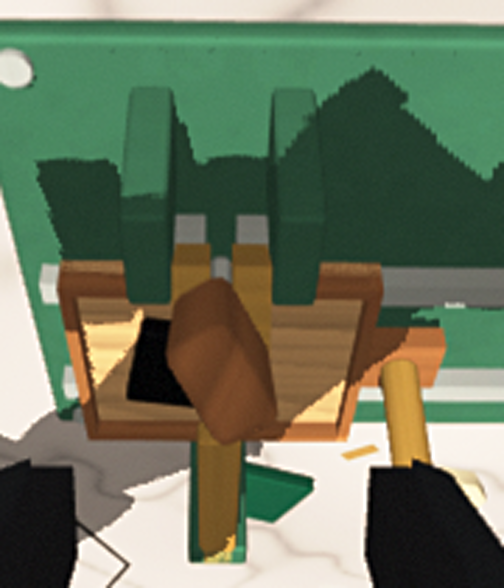

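View pics/w2ov.png

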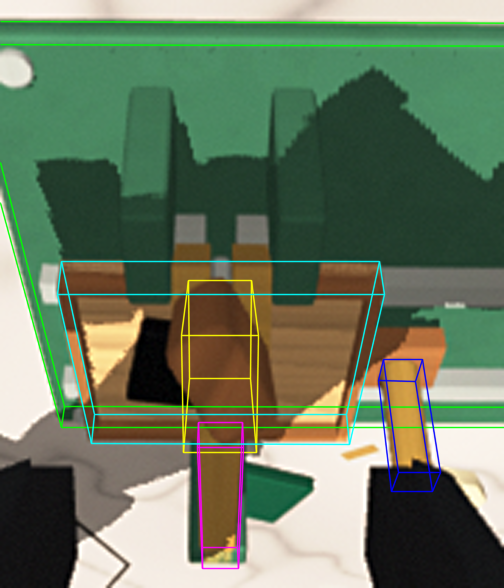

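```bash
python3 - <<'E'
from tgt import *
from ov import *
import pickle
c=pickle.load(open('c2.pkl','rb'));im0=cv2.imread('pics/w2.png')[140:245,215:290]
M=np.array([-50,-70,78]);out=[]
for a in (-25,-30,-35,-40):
    im=cv2.resize(im0,None,fx=5,fy=5,interpolation=cv2.INTER_CUBIC)
    im=im[:,:]
    drawbox(im,c,p,M+AX*37,pegR(np.radians(a)),[15,9,25],(0,255,255),5,np.array((215,140)));cv2.putText(im,str(a),(5,20),0,.6,(0,0,255),2);out.append(im)
o=np.vstack([np.hstack(out[:2]),np.hstack(out[2:])]);cv2.imwrite('pics/ang.png',cv2.resize(o,None,fx=.57*1,fy=.57,interpolation=cv2.INTER_AREA))
cv2.imwrite('pics/ang2.png',np.hstack(out[1:3]))
E
```

```text
(no output)
```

View pics/ang2.png

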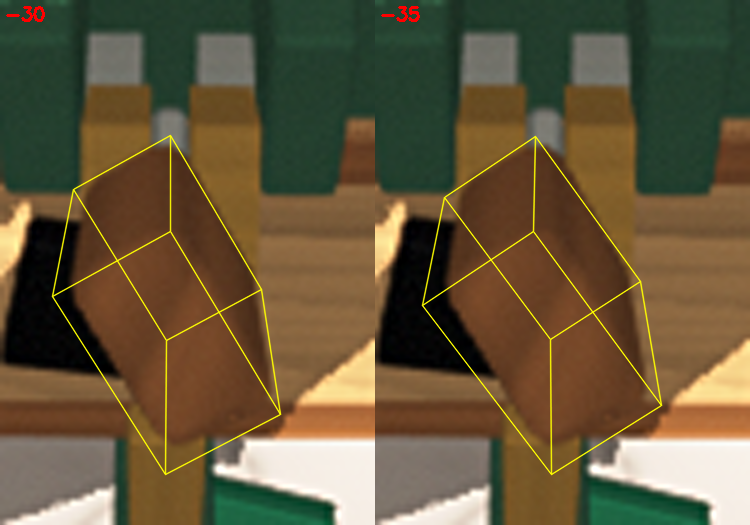

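View pics/ang.png

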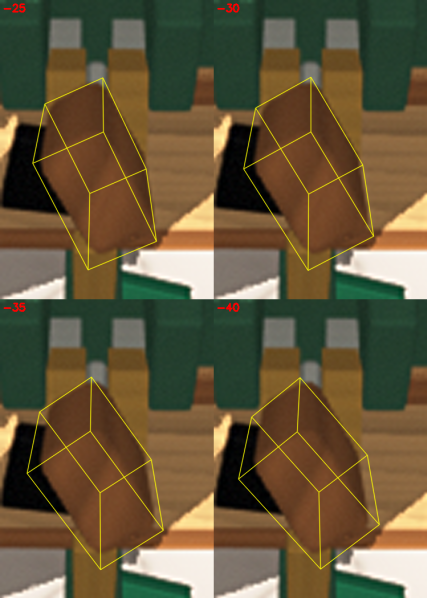

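Call:
arm_command(deltas=[{"dy": 0.01,"wy": -0.16},{"dy": 0.02,"wy": -0.32},{"dy": 0.03,"wy": -0.48},{"dy": 0.04,"wy": -0.64},{"dy": 0.05,"wy": -0.667}])

```text
invalid input at $.deltas[0]: expected keys dx, dy, dz, wx, wy, wz
```

```bash
python3 - <<'E'
from tgt import *
from ov import *
r.snapshot('wrist');r.snapshot('wrist')
c=r.get_calibration('wrist');im=r.snapshot('wrist')[:,:,::-1].copy()
delta(peg_tcp(0),toolR_peg(-np.pi/6))
im=cv2.resize(im,None,fx=1.5,fy=1.5);M=np.array([-50,-70,78])
drawbox(im,c,p,M+AX*37,pegR(np.radians(-30)),[15,9,25],(0,255,255),1.5,np.array((0,0)));cv2.imwrite('pics/w3.png',im)
E
```

```text
t 1.5 d(m) [0.0026 0.1015 0.001 ] w(share45) [-0.0033 -0.6569 -0.0039] q [-0.94  0.87  0.38  1.73  0.16  1.03 -0.87] F [0.4 0.2 0.2] op 0.606
```

View pics/w3.png

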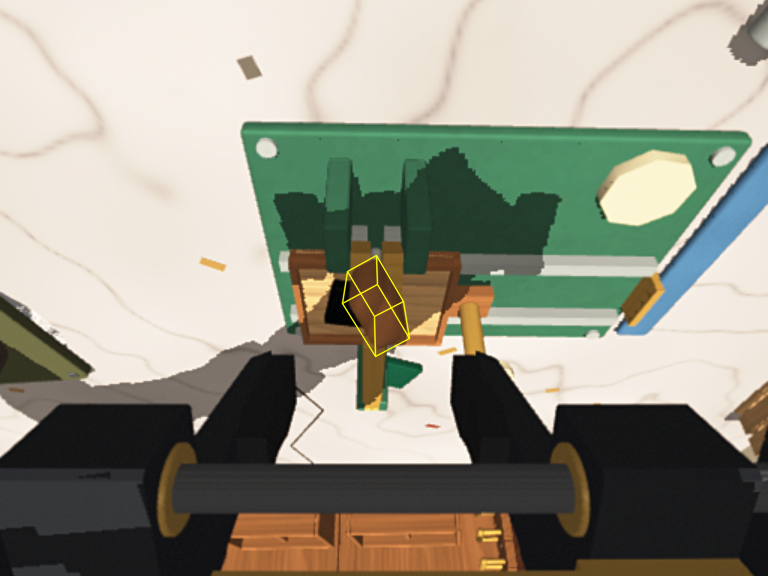

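Call:
arm_command(deltas=[{"dx": 0,"dy": 0.01,"dz": 0,"wx": 0,"wy": -0.16,"wz": 0},{"dx": 0,"dy": 0.02,"dz": 0,"wx": 0,"wy": -0.32,"wz": 0},{"dx": 0,"dy": 0.03,"dz": 0,"wx": 0,"wy": -0.48,"wz": 0},{"dx": 0,"dy": 0.04,"dz": 0,"wx": 0,"wy": -0.64,"wz": 0},{"dx": 0,"dy": 0.04,"dz": 0,"wx": 0,"wy": -0.667,"wz": 0}])

```text
clock: 2.0
tool_pos: [0.4683, 0.2589, 0.2775]
eef_rot: [0.751, -0.285, 0.468, -0.368]
contact_force: [0.5, -0.5, 0.1]
opening: 0.6
```

```bash
python3 - <<'E'
from tgt import *
from ov import *
r.snapshot('wrist');r.snapshot('wrist')
c=r.get_calibration('wrist');im=r.snapshot('wrist')[:,:,::-1].copy()
delta(peg_tcp(0),toolR_peg(-np.pi/6))
im=cv2.resize(im,None,fx=1.5,fy=1.5);M=np.array([-50,-70,78]);cv2.imwrite('pics/w4.png',im)
drawbox(im,c,p,M+AX*37,pegR(np.radians(-30)),[15,9,25],(0,255,255),1.5,np.array((0,0)));cv2.imwrite('pics/w4o.png',im)
E
```

```text
t 2.15 d(m) [ 0.0018  0.0617 -0.0006] w(share45) [-0.0041  0.0045 -0.0023] q [-0.83  0.88  0.22  1.78  0.3   0.96 -0.5 ] F [-0.7  0.1  0.6] op 0.602
```

View pics/w4o.png

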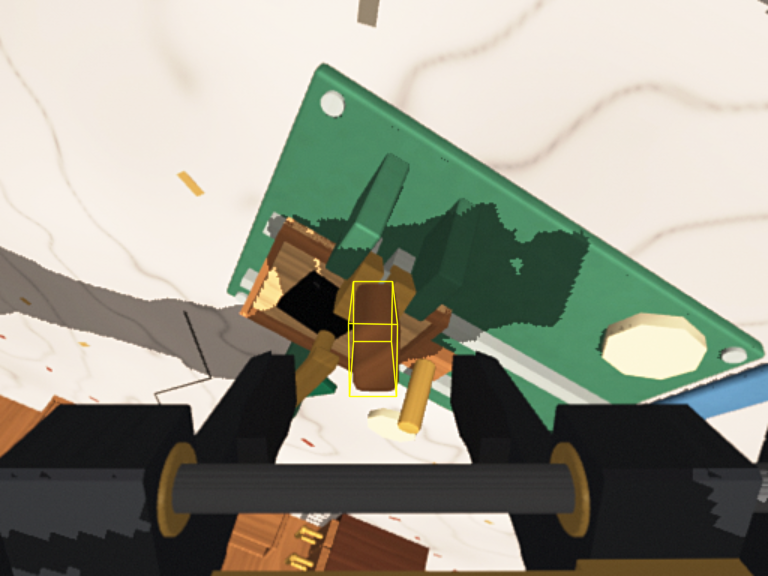

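Call:
arm_command(deltas=[{"dx": 0.001,"dy": 0.015,"dz": 0,"wx": 0,"wy": 0,"wz": 0},{"dx": 0.001,"dy": 0.03,"dz": 0,"wx": 0,"wy": 0,"wz": 0},{"dx": 0.001,"dy": 0.045,"dz": 0,"wx": 0,"wy": 0,"wz": 0},{"dx": 0.001,"dy": 0.06,"dz": 0,"wx": 0,"wy": 0,"wz": 0},{"dx": 0.001,"dy": 0.06,"dz": 0,"wx": 0,"wy": 0,"wz": 0}])

```text
clock: 2.65
tool_pos: [0.4641, 0.2236, 0.2285]
eef_rot: [0.75, -0.286, 0.47, -0.367]
contact_force: [0.7, 0.3, 0.5]
opening: 0.6
```

```bash
python3 - <<'E'
from tgt import *
from ov import *
delta(peg_tcp(0),toolR_peg(-np.pi/6))
for n in('wrist','top'): cv2.imwrite(f'pics/{n}5.png',cv2.resize(r.snapshot(n)[:,:,::-1],None,fx=1.5,fy=1.5))
E
```

```text
t 2.65 d(m) [ 0.0004  0.     -0.0001] w(share45) [0.0004 0.005  0.0003] q [-0.8   0.95  0.24  1.87  0.33  0.8  -0.52] F [0.7 0.3 0.5] op 0.6
```

View pics/wrist5.png

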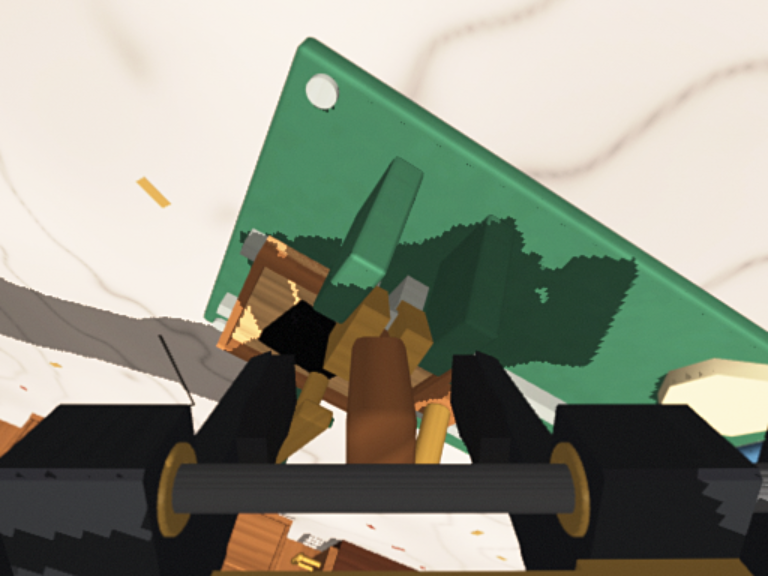

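Call:
arm_command(deltas=[{"dx": 0,"dy": 0,"dz": 0,"wx": 0,"wy": 0,"wz": 0},{"dx": 0,"dy": 0,"dz": 0,"wx": 0,"wy": 0,"wz": 0},{"dx": 0,"dy": 0,"dz": 0,"wx": 0,"wy": 0,"wz": 0},{"dx": 0,"dy": 0,"dz": 0,"wx": 0,"wy": 0,"wz": 0},{"dx": 0,"dy": 0,"dz": 0,"wx": 0,"wy": 0,"wz": 0}], claw=-1, grip_force=45)

```text
clock: 3.25
tool_pos: [0.4651, 0.2242, 0.2292]
eef_rot: [0.749, -0.285, 0.47, -0.369]
contact_force: [1.6, 1.5, -0.3]
opening: 0.204
```

```bash
python3 - <<'E'
from tgt import *
delta(peg_tcp(0),toolR_peg(-np.pi/6))
E
```

```text
t 3.25 d(m) [ 0.0002  0.001  -0.001 ] w(share45) [-0.0042  0.0055 -0.0019] q [-0.8   0.95  0.23  1.87  0.33  0.8  -0.52] F [ 1.6  1.5 -0.3] op 0.204
```

Call:
arm_command(deltas=[{"dx": 0,"dy": -0.007,"dz": 0,"wx": 0,"wy": 0,"wz": 0},{"dx": 0,"dy": -0.014,"dz": 0,"wx": 0,"wy": 0,"wz": 0},{"dx": 0,"dy": -0.021,"dz": 0,"wx": 0,"wy": 0,"wz": 0},{"dx": 0,"dy": -0.026,"dz": 0,"wx": 0,"wy": 0,"wz": 0},{"dx": 0,"dy": -0.026,"dz": 0,"wx": 0,"wy": 0,"wz": 0}])

```text
clock: 3.75
tool_pos: [0.4673, 0.2389, 0.2504]
eef_rot: [0.75, -0.285, 0.47, -0.369]
contact_force: [4.4, -2.3, -11.5]
opening: 0.201
```

```bash
python3 - <<'E'
from tgt import *
d,w=delta(peg_tcp(0),toolR_peg(-np.pi/6))
st=r.get_state();R=Ro.from_quat(st['eef_rot']).as_matrix();print('F tool',R.T@st['contact_force'],st['tool_pos'])
import cv2;cv2.imwrite('pics/wrist6.png',cv2.resize(r.snapshot('wrist')[:,:,::-1],None,fx=1.5,fy=1.5))
E
```

```text
t 3.75 d(m) [ 0.0002  0.0269 -0.0012] w(share45) [-0.0042  0.0056 -0.0019] q [-0.81  0.92  0.23  1.83  0.32  0.87 -0.51] F [  4.4  -2.3 -11.5] op 0.201
F tool [-2.09587907 10.37189629  6.68361425] [0.46729563 0.23886472 0.25037483]
```

View pics/wrist6.png

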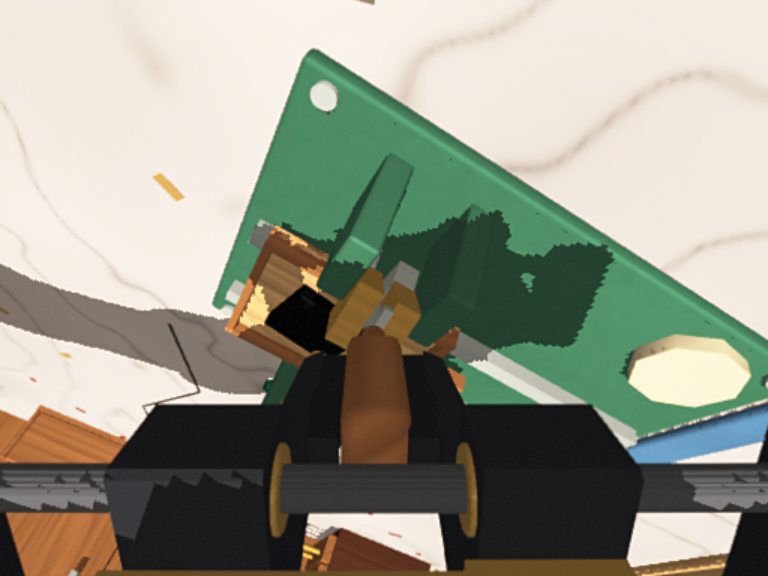

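Call:
arm_command(deltas=[{"dx": 0,"dy": -0.001,"dz": 0.001,"wx": 0,"wy": 0,"wz": 0},{"dx": 0,"dy": -0.001,"dz": 0.001,"wx": 0,"wy": 0.15,"wz": 0},{"dx": 0,"dy": -0.001,"dz": 0.001,"wx": 0,"wy": 0.3,"wz": 0},{"dx": 0,"dy": -0.001,"dz": 0.001,"wx": 0,"wy": 0.45,"wz": 0},{"dx": 0,"dy": -0.001,"dz": 0.001,"wx": 0,"wy": 0.6,"wz": 0}])

```text
clock: 4.3
tool_pos: [0.4677, 0.2392, 0.2505]
eef_rot: [0.618, -0.364, 0.633, -0.29]
contact_force: [3.4, -4.8, -13.4]
opening: 0.201
```

```bash
python3 - <<'E'
from tgt import *
d,w=delta(peg_tcp(26),toolR_peg(np.pi/6))
st=r.get_state();R=Ro.from_quat(st['eef_rot']).as_matrix();print('F tool',R.T@st['contact_force'],R.T@st['moment'])
E
```

```text
t 4.3 d(m) [ 0.0009  0.0012 -0.0012] w(share45) [-2.000e-04  7.342e-01 -1.800e-03] q [-0.89  0.94  0.37  1.84  0.19  0.84 -0.84] F [  3.4  -4.8 -13.4] op 0.201
F tool [-3.91716335 13.41223183  4.31873068] [ 0.78751091 -0.09015325  1.11801091]
```

Call:
arm_command(deltas=[{"dx": 0,"dy": 0,"dz": 0,"wx": 0,"wy": 0.15,"wz": 0},{"dx": 0,"dy": 0,"dz": 0,"wx": 0,"wy": 0.3,"wz": 0},{"dx": 0,"dy": 0,"dz": 0,"wx": 0,"wy": 0.45,"wz": 0},{"dx": 0,"dy": 0,"dz": 0,"wx": 0,"wy": 0.6,"wz": 0},{"dx": 0,"dy": 0,"dz": 0,"wx": 0,"wy": 0.75,"wz": 0}])

```text
clock: 4.8
tool_pos: [0.4676, 0.2392, 0.2505]
eef_rot: [0.408, -0.433, 0.785, -0.172]
contact_force: [4.1, -6.0, -12.5]
opening: 0.2
```

```bash
python3 - <<'E'
from tgt import *
d,w=delta(peg_tcp(26),toolR_peg(np.pi/6))
st=r.get_state();R=Ro.from_quat(st['eef_rot']).as_matrix();print('F tool',R.T@st['contact_force'],R.T@st['moment'])
import cv2;cv2.imwrite('pics/wrist7.png',cv2.resize(r.snapshot('wrist')[:,:,::-1],None,fx=1.5,fy=1.5))
E
```

```text
t 4.8 d(m) [ 0.0014  0.0012 -0.0005] w(share45) [ 0.0005 -0.0158 -0.0017] q [-0.98  0.99  0.55  1.84  0.    0.81 -1.24] F [  4.1  -6.  -12.5] op 0.2
F tool [-4.96273601 13.32666251  2.80823954] [ 0.17744988 -0.09787475  1.26287002]
```

View pics/wrist7.png

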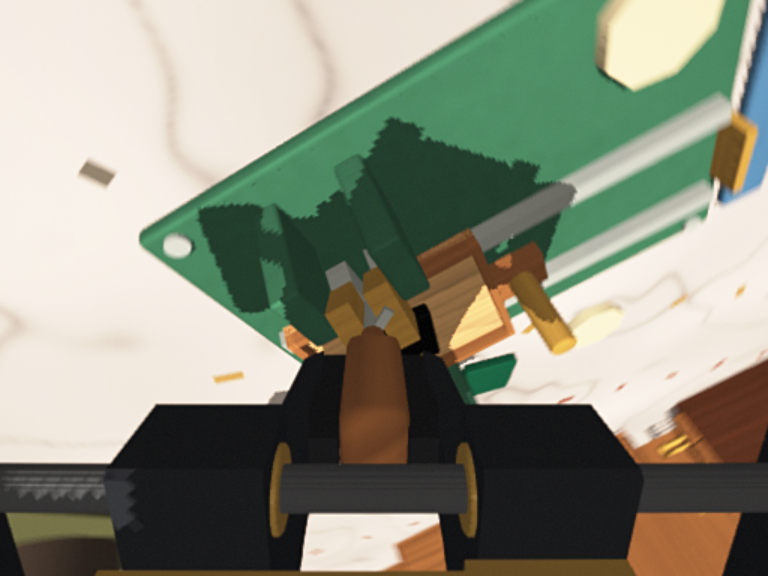

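Call:
arm_command(deltas=[{"dx": 0,"dy": 0.002,"dz": 0,"wx": 0,"wy": 0,"wz": 0},{"dx": 0,"dy": 0.004,"dz": 0,"wx": 0,"wy": 0,"wz": 0},{"dx": 0,"dy": 0.0055,"dz": 0,"wx": 0,"wy": 0,"wz": 0},{"dx": 0,"dy": 0.0055,"dz": 0,"wx": 0,"wy": 0,"wz": 0},{"dx": 0,"dy": 0.0055,"dz": 0,"wx": 0,"wy": 0,"wz": 0}])

```text
clock: 5.35
tool_pos: [0.4672, 0.2362, 0.2461]
eef_rot: [0.41, -0.432, 0.784, -0.173]
contact_force: [4.5, -4.3, -9.2]
opening: 0.201
```

Call:
arm_command(deltas=[{"dx": 0,"dy": 0,"dz": 0,"wx": 0,"wy": 0,"wz": 0},{"dx": 0,"dy": 0,"dz": 0,"wx": 0,"wy": 0,"wz": 0},{"dx": 0,"dy": 0,"dz": 0,"wx": 0,"wy": 0,"wz": 0},{"dx": 0,"dy": 0,"dz": 0,"wx": 0,"wy": 0,"wz": 0},{"dx": 0,"dy": 0,"dz": 0,"wx": 0,"wy": 0,"wz": 0}], claw=0.2)

```text
clock: 5.85
tool_pos: [0.4671, 0.2366, 0.2466]
eef_rot: [0.41, -0.432, 0.784, -0.173]
contact_force: [-0.9, 0.5, 0.1]
opening: 0.599
```

```bash
python3 - <<'E'
from tgt import *
d,w=delta(peg_tcp(20),toolR_peg(np.pi/6))
import cv2;cv2.imwrite('pics/wrist8.png',cv2.resize(r.snapshot('wrist')[:,:,::-1],None,fx=1.5,fy=1.5))
E
```

```text
t 5.85 d(m) [ 0.0014  0.0025 -0.0004] w(share45) [ 0.0003 -0.01   -0.0025] q [-0.98  0.99  0.55  1.85  0.    0.8  -1.24] F [-0.9  0.5  0.1] op 0.599
```

View pics/wrist8.png

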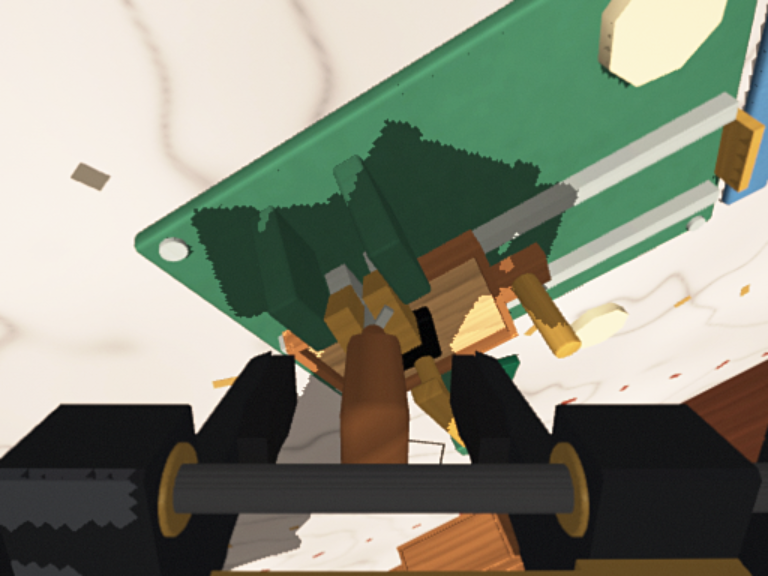

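Call:
arm_command(deltas=[{"dx": 0,"dy": -0.02,"dz": 0,"wx": 0,"wy": 0,"wz": 0},{"dx": 0,"dy": -0.045,"dz": 0,"wx": 0,"wy": 0,"wz": 0},{"dx": 0,"dy": -0.07,"dz": 0,"wx": 0,"wy": 0,"wz": 0},{"dx": 0,"dy": -0.095,"dz": 0,"wx": 0,"wy": 0,"wz": 0},{"dx": 0,"dy": -0.12,"dz": 0,"wx": 0,"wy": 0,"wz": 0}])

```text
clock: 6.4
tool_pos: [0.477, 0.3049, 0.3457]
eef_rot: [0.41, -0.432, 0.784, -0.173]
contact_force: [0.7, 1.1, -0.6]
opening: 0.6
```

```bash
python3 - <<'E'
from tgt import *
from ov import *
for i in range(3): r.snapshot('wrist')
c=r.get_calibration('wrist');im=r.snapshot('wrist')[:,:,::-1];im=cv2.resize(im,None,fx=1.5,fy=1.5)
M=np.array([-50,-70,78]);drawbox(im,c,p,M+AX*57,pegR(np.radians(30)),[15,9,25],(0,255,255),1.5,np.array((0,0)))
drawbox(im,c,p,[45,5,58],np.eye(3),[8,8,26],(255,0,0),1.5,np.array((0,0)))
cv2.imwrite('pics/wrist9.png',im)
d,w=delta(J(p,[45,5,70+147+90])[0],toolR_post())
E
```

```text
t 6.6 d(m) [0.1436 0.1926 0.1703] w(share45) [-0.207  -0.6552  0.7568] q [-1.05  0.88  0.58  1.66  0.01  1.12 -1.25] F [-1.  -0.5 -0.4] op 0.596
```

View pics/wrist9.png

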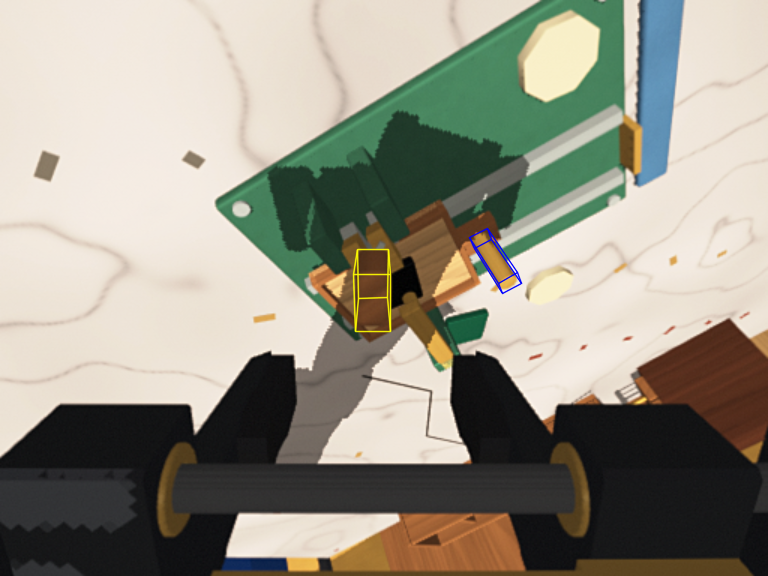

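Call:
arm_command(deltas=[{"dx": 0.017,"dy": 0.023,"dz": 0.02,"wx": -0.025,"wy": -0.08,"wz": 0.09},{"dx": 0.034,"dy": 0.046,"dz": 0.04,"wx": -0.05,"wy": -0.16,"wz": 0.18},{"dx": 0.051,"dy": 0.069,"dz": 0.06,"wx": -0.075,"wy": -0.24,"wz": 0.27},{"dx": 0.068,"dy": 0.092,"dz": 0.08,"wx": -0.1,"wy": -0.32,"wz": 0.36},{"dx": 0.085,"dy": 0.114,"dz": 0.101,"wx": -0.123,"wy": -0.39,"wz": 0.45}])

```text
clock: 7.1
tool_pos: [0.4952, 0.1304, 0.3214]
eef_rot: [0.451, -0.503, 0.648, -0.352]
contact_force: [0.7, 0.2, -0.8]
opening: 0.598
```

```bash
python3 - <<'E'
from tgt import *
d,w=delta(J(p,[45,5,70+147+90])[0],toolR_post())
E
```

```text
t 7.1 d(m) [0.0979 0.0426 0.0509] w(share45) [-0.0809 -0.2623  0.3065] q [-0.61  0.72  0.33  1.97  0.04  0.56 -0.74] F [ 0.7  0.2 -0.8] op 0.598
```

Call:
arm_command(deltas=[{"dx": 0.024,"dy": 0.01,"dz": 0.012,"wx": -0.02,"wy": -0.065,"wz": 0.076},{"dx": 0.049,"dy": 0.021,"dz": 0.025,"wx": -0.04,"wy": -0.13,"wz": 0.153},{"dx": 0.073,"dy": 0.032,"dz": 0.038,"wx": -0.06,"wy": -0.195,"wz": 0.23},{"dx": 0.098,"dy": 0.0426,"dz": 0.051,"wx": -0.081,"wy": -0.262,"wz": 0.306},{"dx": 0.098,"dy": 0.0426,"dz": 0.051,"wx": -0.081,"wy": -0.262,"wz": 0.306}])

```text
clock: 7.6
tool_pos: [0.5091, 0.0069, 0.3073]
eef_rot: [0.459, -0.538, 0.54, -0.456]
contact_force: [0.7, 0.6, 0.7]
opening: 0.598
```

```bash
python3 - <<'E'
from tgt import *
from ov import *
r.snapshot('wrist')
d,w=delta(J(p,[45,5,70+147])[0],toolR_post())
c=r.get_calibration('wrist');im=r.snapshot('wrist')[:,:,::-1];im=cv2.resize(im,None,fx=1.5,fy=1.5)
drawbox(im,c,p,[45,5,58],np.eye(3),[8,8,26],(255,0,0),1.5,np.array((0,0)))
cv2.imwrite('pics/wrist10.png',im)
E
```

```text
t 7.65 d(m) [-0.0034  0.0904 -0.0005] w(share45) [ 0.0004 -0.0158  0.004 ] q [-0.1   0.69 -0.01  2.01  0.03  0.44 -0.3 ] F [-0.1  0.4  0.1] op 0.599
```

View pics/wrist10.png

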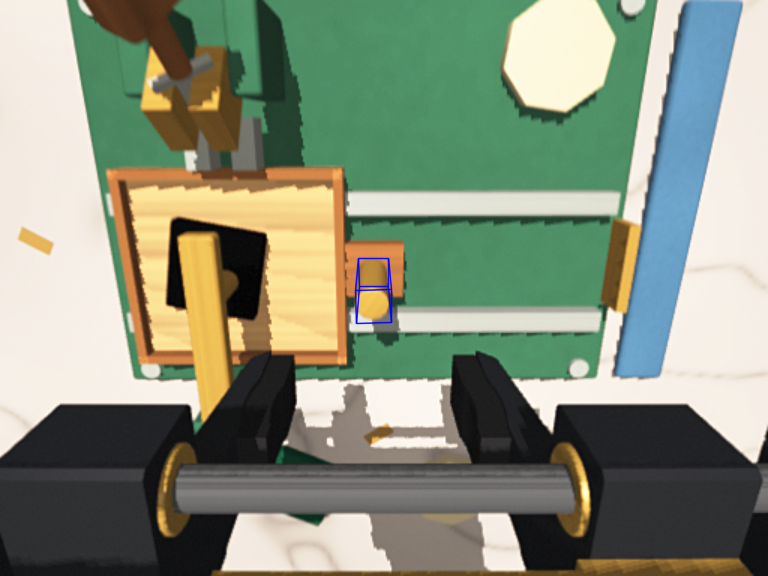

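Call:
arm_command(deltas=[{"dx": -0.001,"dy": 0.024,"dz": 0,"wx": 0,"wy": 0,"wz": 0},{"dx": -0.002,"dy": 0.048,"dz": 0,"wx": 0,"wy": 0,"wz": 0},{"dx": -0.002,"dy": 0.07,"dz": 0,"wx": 0,"wy": 0,"wz": 0},{"dx": -0.002,"dy": 0.09,"dz": 0,"wx": 0,"wy": 0,"wz": 0},{"dx": -0.002,"dy": 0.09,"dz": 0,"wx": 0,"wy": 0,"wz": 0}])

```text
clock: 8.2
tool_pos: [0.5093, 0.0201, 0.2161]
eef_rot: [-0.464, 0.535, -0.534, 0.461]
contact_force: [0.2, -1.0, 0.4]
opening: 0.598
```

```bash
python3 - <<'E'
from tgt import *
import cv2
d,w=delta(J(p,[45,5,70+147])[0],toolR_post())
cv2.imwrite('pics/wrist11.png',cv2.resize(r.snapshot('wrist')[:,:,::-1],None,fx=1.5,fy=1.5))
E
```

```text
t 8.2 d(m) [ 0.0062 -0.0009  0.0008] w(share45) [0.0035 0.0023 0.0028] q [-0.12  0.87 -0.01  2.04  0.04  0.23 -0.31] F [ 0.2 -1.   0.4] op 0.598
```

View pics/wrist11.png

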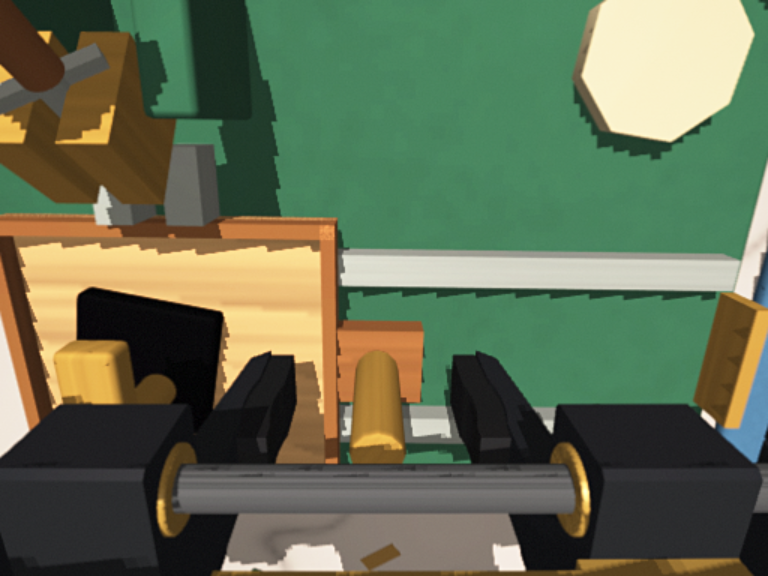

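```bash
python3 - <<'E'
from tgt import *
for i in range(4):
  r.snapshot('wrist'); d,w=delta(J(p,[45,5,70+147])[0],toolR_post())
E
```

```text
t 8.3 d(m) [ 0.0056  0.0013 -0.0003] w(share45) [-0.0016  0.0007  0.0017] q [-0.12  0.86 -0.01  2.04  0.04  0.24 -0.31] F [ 0.5 -1.6 -0.2] op 0.603
t 8.35 d(m) [ 0.0052  0.0019 -0.0007] w(share45) [-0.0036 -0.0002  0.0012] q [-0.12  0.86 -0.01  2.04  0.04  0.24 -0.31] F [ 0.5 -0.1  1.1] op 0.601
t 8.4 d(m) [ 0.0049  0.0022 -0.001 ] w(share45) [-0.0048 -0.001   0.001 ] q [-0.12  0.86 -0.01  2.04  0.04  0.24 -0.31] F [ 0.6 -1.3  0.1] op 0.599
t 8.45 d(m) [ 0.0046  0.0024 -0.0011] w(share45) [-0.0053 -0.0017  0.0007] q [-0.12  0.86 -0.01  2.04  0.04  0.24 -0.31] F [-0.1  0.1 -0.1] op 0.6
```

Call:
arm_command(deltas=[{"dx": 0.002,"dy": 0.002,"dz": -0.001,"wx": 0,"wy": 0,"wz": 0},{"dx": 0.004,"dy": 0.002,"dz": -0.001,"wx": 0,"wy": 0,"wz": 0},{"dx": 0.004,"dy": 0.002,"dz": -0.001,"wx": 0,"wy": 0,"wz": 0},{"dx": 0.004,"dy": 0.002,"dz": -0.001,"wx": 0,"wy": 0,"wz": 0},{"dx": 0.004,"dy": 0.002,"dz": -0.001,"wx": 0,"wy": 0,"wz": 0}])

```text
clock: 8.95
tool_pos: [0.5092, 0.0137, 0.2165]
eef_rot: [0.461, -0.535, 0.537, -0.462]
contact_force: [-0.1, -0.7, -0.6]
opening: 0.6
```

Call:
arm_command(deltas=[{"dx": 0,"dy": 0,"dz": 0,"wx": 0,"wy": 0,"wz": 0},{"dx": 0,"dy": 0,"dz": 0,"wx": 0,"wy": 0,"wz": 0},{"dx": 0,"dy": 0,"dz": 0,"wx": 0,"wy": 0,"wz": 0},{"dx": 0,"dy": 0,"dz": 0,"wx": 0,"wy": 0,"wz": 0},{"dx": 0,"dy": 0,"dz": 0,"wx": 0,"wy": 0,"wz": 0}], claw=-1, grip_force=20)

```text
clock: 9.45
tool_pos: [0.509, 0.0138, 0.2164]
eef_rot: [0.461, -0.535, 0.536, -0.462]
contact_force: [-1.0, -0.4, 0.4]
opening: 0.178
```

```bash
python3 - <<'E'
from tgt import *
d,w=delta(J(p,[45,125,70+147])[0],toolR_post())
E
```

```text
t 9.45 d(m) [-0.0004 -0.0004  0.1201] w(share45) [-0.0028 -0.0029  0.0012] q [-0.11  0.86 -0.01  2.05  0.04  0.23 -0.3 ] F [-1.  -0.4  0.4] op 0.178
```

Call:
arm_command(deltas=[{"dx": 0,"dy": 0,"dz": 0.003,"wx": 0,"wy": 0,"wz": 0},{"dx": 0,"dy": 0,"dz": 0.01,"wx": 0,"wy": 0,"wz": 0},{"dx": 0,"dy": 0,"dz": 0.02,"wx": 0,"wy": 0,"wz": 0},{"dx": 0,"dy": 0,"dz": 0.03,"wx": 0,"wy": 0,"wz": 0},{"dx": 0,"dy": 0,"dz": 0.04,"wx": 0,"wy": 0,"wz": 0}])

```text
clock: 9.95
tool_pos: [0.5496, 0.0075, 0.2164]
eef_rot: [0.461, -0.535, 0.537, -0.462]
contact_force: [-3.0, -0.2, 0.8]
opening: 0.171
```

```bash
python3 - <<'E'
from tgt import *
d,w=delta(J(p,[45,125,70+147])[0],toolR_post())
E
```

```text
t 9.95 d(m) [-0.0007 -0.0004  0.0791] w(share45) [-0.0029 -0.0034  0.0016] q [-0.09  0.89 -0.02  1.93  0.04  0.33 -0.29] F [-3.  -0.2  0.8] op 0.171
```

Force is about 3 N of tray friction, so it slides freely.

Call:
arm_command(deltas=[{"dx": 0,"dy": 0,"dz": 0.01,"wx": 0,"wy": 0,"wz": 0},{"dx": 0,"dy": 0,"dz": 0.02,"wx": 0,"wy": 0,"wz": 0},{"dx": 0,"dy": 0,"dz": 0.03,"wx": 0,"wy": 0,"wz": 0},{"dx": 0,"dy": 0,"dz": 0.04,"wx": 0,"wy": 0,"wz": 0},{"dx": 0,"dy": 0,"dz": 0.05,"wx": 0,"wy": 0,"wz": 0}])

```text
clock: 10.45
tool_pos: [0.5989, -0.0003, 0.2164]
eef_rot: [0.461, -0.535, 0.537, -0.461]
contact_force: [-4.0, -1.2, -0.4]
opening: 0.172
```

Call:
arm_command(deltas=[{"dx": 0,"dy": 0,"dz": 0.008,"wx": 0,"wy": 0,"wz": 0},{"dx": 0,"dy": 0,"dz": 0.016,"wx": 0,"wy": 0,"wz": 0},{"dx": 0,"dy": 0,"dz": 0.022,"wx": 0,"wy": 0,"wz": 0},{"dx": 0,"dy": 0,"dz": 0.027,"wx": 0,"wy": 0,"wz": 0},{"dx": 0,"dy": 0,"dz": 0.03,"wx": 0,"wy": 0,"wz": 0}])

```text
clock: 10.95
tool_pos: [0.6277, -0.0047, 0.2164]
eef_rot: [0.462, -0.535, 0.537, -0.461]
contact_force: [-8.5, -3.1, 2.5]
opening: 0.169
```

```bash
python3 - <<'E'
from tgt import *
d,w=delta(J(p,[45,125,70+147])[0],toolR_post())
E
```

```text
t 10.95 d(m) [-0.0012 -0.0006  0.0001] w(share45) [-0.0011 -0.0037  0.0028] q [-0.05  0.94 -0.03  1.68  0.05  0.51 -0.26] F [-8.5 -3.1  2.5] op 0.169
```

Call:
arm_command(deltas=[{"dx": 0,"dy": 0,"dz": 0.001,"wx": 0,"wy": 0,"wz": 0},{"dx": 0,"dy": 0,"dz": 0.001,"wx": 0,"wy": 0,"wz": 0},{"dx": 0,"dy": 0,"dz": 0.001,"wx": 0,"wy": 0,"wz": 0},{"dx": 0,"dy": 0,"dz": 0.0,"wx": 0,"wy": 0,"wz": 0},{"dx": 0,"dy": 0,"dz": -0.001,"wx": 0,"wy": 0,"wz": 0}])

```text
clock: 11.45
tool_pos: [0.6271, -0.0046, 0.2166]
eef_rot: [0.461, -0.534, 0.537, -0.462]
contact_force: [-0.1, -3.4, -5.9]
opening: 0.168
```

Call:
arm_command(deltas=[{"dx": 0,"dy": 0,"dz": 0,"wx": 0,"wy": 0,"wz": 0},{"dx": 0,"dy": 0,"dz": 0,"wx": 0,"wy": 0,"wz": 0},{"dx": 0,"dy": 0,"dz": 0,"wx": 0,"wy": 0,"wz": 0},{"dx": 0,"dy": 0,"dz": 0,"wx": 0,"wy": 0,"wz": 0},{"dx": 0,"dy": 0,"dz": 0,"wx": 0,"wy": 0,"wz": 0}], claw=0.2)

```text
clock: 11.95
tool_pos: [0.6271, -0.0034, 0.217]
eef_rot: [0.461, -0.535, 0.537, -0.462]
contact_force: [-0.3, 0.4, 0.4]
opening: 0.589
```

Call:
arm_command(deltas=[{"dx": 0,"dy": -0.02,"dz": 0,"wx": 0,"wy": 0,"wz": 0},{"dx": 0,"dy": -0.05,"dz": 0,"wx": 0,"wy": 0,"wz": 0},{"dx": 0,"dy": -0.08,"dz": 0,"wx": 0,"wy": 0,"wz": 0},{"dx": 0,"dy": -0.11,"dz": 0,"wx": 0,"wy": 0,"wz": 0},{"dx": 0,"dy": -0.14,"dz": 0,"wx": 0,"wy": 0,"wz": 0}])

```text
clock: 12.45
tool_pos: [0.6264, -0.0035, 0.3581]
eef_rot: [0.461, -0.535, 0.537, -0.462]
contact_force: [0.5, -0.6, -1.1]
opening: 0.601
```

```bash
python3 - <<'E'
from tgt import *
from ov import *
for i in range(3): r.snapshot('wrist')
delta(J(p,[45,125,70+147])[0],toolR_post())
for n in('wrist','scene'):
  c=r.get_calibration(n);im=r.snapshot(n)[:,:,::-1].copy()
  f,o=(1.5,(0,0)) if n=='wrist' else (4,(180,150))
  if n=='scene': im=im[150:285,180:370]
  im=cv2.resize(im,None,fx=f,fy=f,interpolation=cv2.INTER_CUBIC);o=np.array(o)
  drawbox(im,c,p,[45,125,58],np.eye(3),[8,8,26],(255,0,0),f,o);drawbox(im,c,p,[45,50,28],np.eye(3),[55,60,8],(255,255,0),f,o)
  drawbox(im,c,p,np.array([-50,-70,78])+AX*57,pegR(np.radians(30)),[15,9,25],(0,255,255),f,o)
  cv2.imwrite(f'pics/end_{n}.png',im)
E
```

```text
t 12.6 d(m) [-0.      0.1419 -0.0003] w(share45) [-0.0094 -0.003  -0.0003] q [-0.05  0.74 -0.03  1.61  0.03  0.78 -0.24] F [-1.1 -0.3  0.4] op 0.603
```

View pics/end_wrist.png

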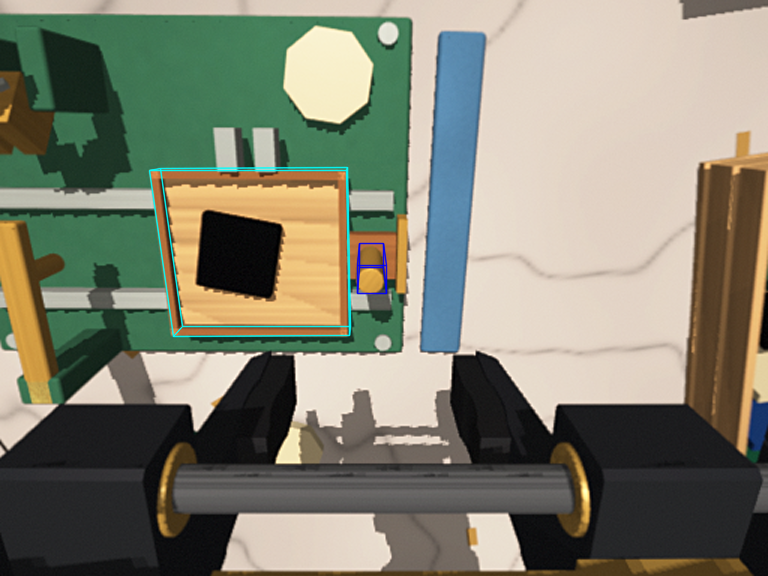

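View pics/end_scene.png

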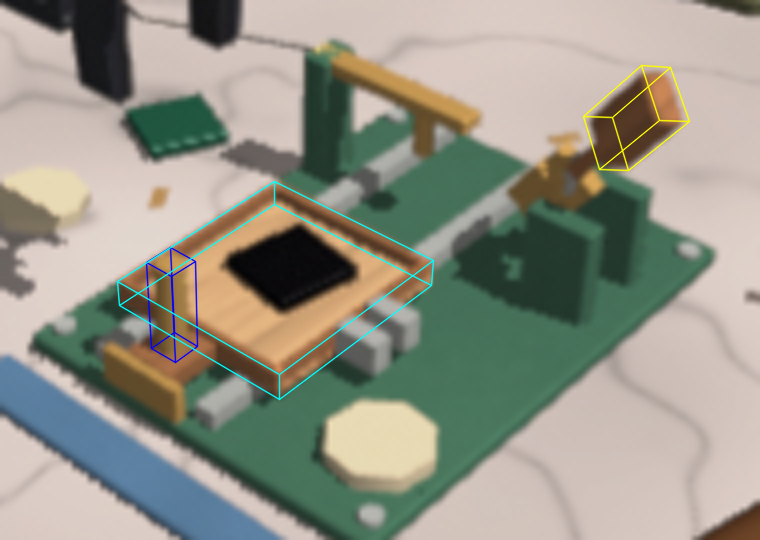

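The tray's post block is against the brass stop bar and the model drawn for 120 mm lies on it. The black square lies flat inside the walls, the peg is parked out and turned, the other pieces are where they were, and the gripper is clear. I'm handing it in.

```bash
python3 -c "
from plant import r
print(r.finish_job())"
```

```text
the job is handed in; nothing more can be done
None
```

The job is done and handed in at about 12.6 s of the 48 s allowed; no verdict was reported.

- **Peg:** I gripped the wooden peg by its flats and pulled it 25.9 mm, where the force along it was about 10.4 N, matching the spring at its stop. I turned it 60 degrees clockwise, eased it back onto the rim and let go. After release the force on the tool was within its noise, and the peg model drawn for 20 mm out and 60 degrees turned lay on the handle in the picture.
- **Tray:** I gripped the brass post and slid it 120 mm, against about 3–4 N of friction. The force then rose to about 8.5 N at the stop bar. I released it and lifted the gripper clear.
- **Last pictures:** The tray is at its stop bar, the black square lies flat inside the walls, and the peg is still parked. The octagons, green square and rule look unmoved. I did not look at the hammer again after the first pictures, but nothing went near it.

At the start, the handle's flats turned out to be about 30 degrees off what I had assumed; I corrected that before gripping. I also removed a 5 mm sideways offset at the post before closing on it. The two fixed cameras disagreed by 1–2 mm on where the jig stands, which was small enough not to matter. No final check failed.

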